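# Refit the rack hold-down spring and knob on a sample changer

### The arm

A 7-joint arm with a two-finger parallel gripper is mounted at the origin on the work surface. World frame = base frame: x ahead of the robot, y to its left, z up, the work surface at z = 0. Lengths are in mm, angles in rad, forces in N, time in s.
With the tool pointing down it reaches from about 400 to 875 mm from the base axis. Payload 4.4 kg.
Tool frame: the origin (TCP) lies at the very end of the fingers, on their centre line; the grasp point (between the pads) lies 19 mm behind it; z points along the fingers, y is the line along which they close (so a half turn about z gives the same grasp; the last joint's range is limited). The gripper opens to 85 mm and grips with 20 to 120 N. Pads are 22 mm wide; open, the fingers measure 114 mm over their backs; the gripper's body (76 mm by 85 mm) begins 54 mm behind the grasp point. The pads swing forward as they close: fully open they stand 13 mm farther back than shut.
Start: joints at [-1.29, 0.628, 0.038, 1.517, -0.027, 0.996, -0.02], TCP at [220.905, 611.325, 231.313] pointing down, gripper open.
Joint ranges: [-3.06, 3.06], [-0.37, 2.12], [-1.25, 1.32], [0.18, 2.47], [-1.1, 4.24], [0.23, 1.98], [-2.94, 2.94]. Speed limits (rad/s): [2.57, 2.57, 3.14, 3.14, 3.14, 3.14, 3.14].

### API

Orientations are given as [roll, pitch, yaw] about the fixed x, y, z axes, in that order (R = Rz(yaw) Ry(pitch) Rx(roll)).
In Python, from cell import read_state, get_image, camera_info, finish_job gives the robot as it stands.
- The arm moves only by the tool play_rows, never from a script. Its argument "deltas" is one flat list of numbers, 7 for each row, row after row: the shift along the tool's x, y, z in mm, then the turn, a rotation vector about the tool's x, y, z in rad, then the opening, from 0 (shut) to 1 (fully open). In form: [dx, dy, dz, ax, ay, az, grip, dx, dy, dz, ax, ay, az, grip, ...]. A call has 1 to 10 rows; each row is the pose to reach, as a shift and turn from the pose commanded when the call began, along the tool's axes at that moment; what a row does not reach only later rows make up. A row lasts 1/8 s, in which the tool goes at most 62.5 mm and 10.7 degrees, less where a joint would pass 70% of its speed; a pose out of reach is approached as far as the arm can. A call with a gripper value outside its range is refused whole. The fingers move at their own pace and stop on an object; the grip force is fixed at half the most. Time passes only in rows, so rows that repeat a pose let the fingers close. It gives the time, the measured TCP pose, the force, the opening and the grip force at its end, in the units of the state.
- read_state(): the state, without advancing time (a new reading comes with each control period).
- get_image(name): name is "scene" or "top" or "wrist"; returns the picture (420x560x3 uint8, red, green, blue); there is no depth.
- camera_info(name): a dict with "fx", "fy", "cx", "cy" (pixels), "T" (4x4, takes a point from camera to world coordinates). Camera axes: x right, y down, z forward; pixel columns grow to the right and rows downward; lengths in mm; the calibration is good to about 2 mm. A picture is of the moment at which its call begins: read the wrist's pose just before it. camera_info takes no time and is no camera call; for the wrist camera it gives the pose at the moment of the call.
- finish_job(): hands the job in; it is judged then, once.
The state is a dict: "clock": time; "qpos": joint angles; "qd": joint speeds; "tau": joint torques, N m; "eef_pos": TCP position; "tool_rot": TCP orientation; "force": force on the tool from outside, world axes, zero at the start; "torque": the same for the moment, N m; "width": finger opening in mm; "gripper_force": force on a finger pad.
Only numpy, scipy, OpenCV 4.12 (cv2) and the standard library are available. Lean on these libraries where they do the work, as an engineer would, in place of code of your own. Each camera call takes 0.05 s, during which the arm holds its last target. There are 200 camera calls.

### The job

The sample changer has been cleaned and its rack hold-down must go back together. Thread the loose compression spring over the splined spindle in the middle of the rack, tang end down, twisting it slightly whenever it snags and never forcing it, until it stands fully home on the hub flange. Then put the teal knob over the spindle end, press it down gently against the spring and turn it clockwise so that it locks and stays down by itself; leave the bottles and the beaker on the bench alone.

Things in the scene. Friction and masses are not known exactly. Their poses are not given: they have to be found in the camera images.
- spring_mid (a point): Steel compression spring standing upright in the enamel tray: 31 mm outside, 25.8 mm inside diameter, 2.6 mm wire, 62 mm long, 70 g. Point on its axis, half-way up; z up, x towards the tang. Squeezed end to end it yields 0.45 N/mm and shuts solid after 21 mm; gripped, the coils below the grip yield 1.8 N/mm for 5 mm, and twist 0.7 N m/rad. More than 20 N between it and the machine spoils it.
- spring_foot (a point): Lower end of the spring, on its axis (31 mm under spring_mid, at flange height when fully home). x points to the tang: the wire's end here is bent inwards, lying flat in the lowest 2.6 mm and reaching in to 7 mm from the axis. It passes down the spindle only along a groove; on a spline it snags.
- knob_mid (a point): Teal round knob standing open side down in the tray, 40 mm diameter, 36 mm high, 60 g. Point on its axis, half-way up (18 mm). Its bore, 24.4 mm wide and 23 mm deep, has two lugs at +x and -x (white marks on top above them), 3 mm wide, in the lowest 5 mm, reaching in to 7.6 mm from the axis. They pass only along the spindle's grooves. Not more than 60 N between knob and machine.
- seat (a point): Centre of the upper face of the steel hub flange (68 mm diameter) in the middle of the white sample rack; fixed in the machine, 160 mm above the bench, z up. Here the spring stands. The spindle rises from it on the same axis. Nothing else within 170 mm stands higher than 18 mm over this face.
- spindle_tip (a point): Centre of the spindle's top, 66 mm above seat. Steel shaft, 21 mm over four splines; four grooves 6 mm wide, 90 degrees apart, down to an 11 mm core. Splines end 64 mm above seat; the last 1.5 mm are bevelled. The spindle may stand at any angle: grooves' angle is not measured, this point's axes do not turn with it. The motor holds it; it does not turn.
- lock (a point): Point on the spindle's axis 47 mm above seat; the knob's underside is here when locked. The splines are cut away from 42 to 52 mm above seat. Pressed right down against 9 N of spring, the knob bottoms with its underside at 43 mm; there it turns clockwise (seen from above) to a stop after about 50 degrees (40 will do), lugs under the splines. Let go, it rises to 47 mm and stays. It cannot turn the other way.
- tray: White enamel tray with blue rim in which the spring and the knob stand about 100 mm apart; 260 by 180 mm, 14 mm high (17 mm with the rim), floor 3 mm above the bench; origin at the centre of its underside, long side along x. Fixed.
- reagent_mid (a point): Amber reagent bottle with a teal and white dosing head, 74 mm diameter, 180 mm high; this point half-way up. Leave alone.
- washbottle_mid (a point): White wash bottle with a bent spout, 62 mm diameter, 175 mm high; this point 75 mm up. Leave alone.
- beaker_mid (a point): Glass beaker, 68 mm diameter, 90 mm high; this point half-way up. Leave alone.
Things that resemble listed ones, but are neither listed nor needed, are in the scene too. Leave any green or red look-alike of the part that bears knob_mid alone.

How it is judged:
By the outcome, as a careful person would: the job done as asked, in the order asked, and still so for the second after the job is handed in, with the robot touching nothing.
It also fails if it takes over 72 s, if anything falls off the work surface, if the arm or the gripper's body presses on something with over 40 N, if the wrist force passes 120 N, or if a joint passes its speed limit or range.

## Working session

There is one attempt and no reset: what is moved stays moved. The work goes in short steps, Python scripts to look and compute and a tool call to move; the robot and the scene stay as the last step left them, time stands still between calls to the robot, and variables do not carry over. Pictures are saved under pics/ and viewed, at most 10 in all, crops included, and the job is handed in when it is done.

Besides the shell and the picture viewer there is one more tool, called as name(argument=value, ...) on one line, values as JSON. play_rows: Moves the arm, as the interface text tells. Its arguments: {"type":"object","properties":{"deltas":{"type":"array"}},"required":["deltas"]}

```bash
mkdir -p pics; ls
python3 - <<'E'
from cell import *
import cv2,numpy as np
s=read_state();print({k:np.round(v,3) for k,v in s.items()})
a=get_image("scene");b=get_image("top")
cv2.imwrite("pics/a.png",a[:,:,::-1]);cv2.imwrite("pics/b.png",b[:,:,::-1])
for n in("scene","top","wrist"):
    c=camera_info(n);print(n,c["fx"],c["fy"],c["cx"],c["cy"]);print(np.round(c["T"],3).tolist())
E
```

```text
pics
{'clock': np.float64(0.0), 'qpos': array([-1.29 ,  0.629,  0.038,  1.518, -0.027,  0.996, -0.02 ]), 'qd': array([-0.   ,  0.001,  0.002, -0.   , -0.001,  0.001,  0.   ]), 'tau': array([-1.0000e-03, -5.6339e+01,  1.2260e+00, -1.9344e+01,  1.1000e-02,
        1.1000e-02,  0.0000e+00]), 'eef_pos': array([220.661, 610.721, 230.383]), 'tool_rot': array([-3.14 ,  0.   ,  2.795]), 'force': array([0.087, 0.405, 0.432]), 'torque': array([ 0.031, -0.   ,  0.074]), 'gripper_force': np.float64(0.0), 'width': np.float64(85.642)}
scene 520.7478309864051 520.7478309864051 278.3134075675552 219.97662728247917
[[-0.374, 0.689, -0.621, 1302.087], [0.928, 0.283, -0.244, 313.049], [0.007, -0.667, -0.745, 1102.326], [0.0, 0.0, 0.0, 1.0]]
top 492.77961190566657 492.77961190566657 282.64848063923506 206.5279307315179
[[-0.008, -0.997, 0.083, 364.716], [-1.0, 0.008, -0.003, 17.44], [0.003, -0.083, -0.997, 1679.02], [0.0, 0.0, 0.0, 1.0]]
wrist 359.6160695345444 359.6160695345444 275.74033760681266 202.7406544641345
[[0.341, 0.908, 0.242, 158.856], [0.94, -0.329, -0.09, 633.687], [-0.002, 0.258, -0.966, 372.986], [0.0, 0.0, 0.0, 1.0]]
```

View pics/a.png

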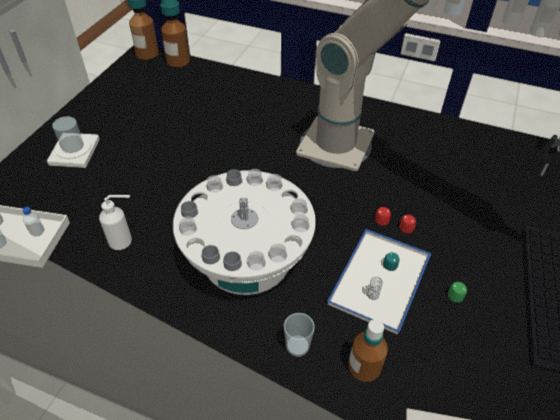

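View pics/b.png

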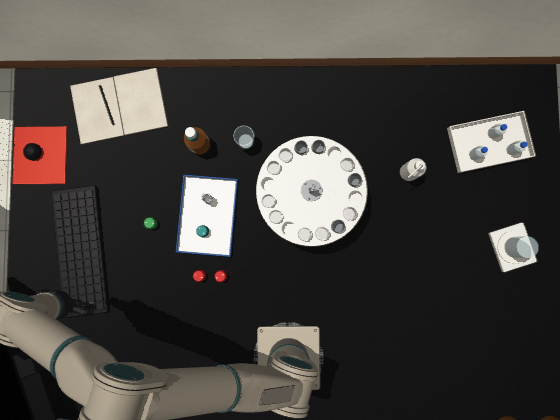

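The scene view shows the rack in the centre with the spindle at (243,208), the knob at (391,261) and the spring at (375,288). In the top view the spindle is at (312,190), the spring at (209,199) and the knob at (203,231). The reagent bottle is at (197,138) and the beaker at (244,137).

```bash
cat > h.py <<'E'
from cell import *
import cv2,numpy as np
from scipy.spatial.transform import Rotation as R
def ray(c,u,v):
    T=np.array(c["T"]);d=T[:3,:3]@[(u-c["cx"])/c["fx"],(v-c["cy"])/c["fy"],1];return T[:3,3],d
def onz(c,u,v,z):
    o,d=ray(c,u,v);return o+d*(z-o[2])/d[2]
def cross(c1,p1,c2,p2):
    o1,d1=ray(c1,*p1);o2,d2=ray(c2,*p2)
    t=np.linalg.lstsq(np.c_[d1,-d2],o2-o1,rcond=None)[0];a=o1+d1*t[0];b=o2+d2*t[1];return (a+b)/2,np.linalg.norm(a-b)
def proj(c,P):
    T=np.array(c["T"]);p=T[:3,:3].T@(np.array(P)-T[:3,3]);return np.array([c["cx"]+c["fx"]*p[0]/p[2],c["cy"]+c["fy"]*p[1]/p[2]])
def pose(s=None):
    s=s or read_state();return s["eef_pos"],R.from_euler("xyz",s["tool_rot"])
def delta(p,yaw,s=None):
    "tool-frame shift and rotvec to reach TCP p pointing down with tool yaw"
    e,r=pose(s);g=R.from_euler("xyz",[np.pi,0,yaw]);return np.round(r.inv().apply(np.array(p)-e),1),np.round((r.inv()*g).as_rotvec(),3)
def teal(im):
    h=cv2.cvtColor(im,cv2.COLOR_RGB2HSV);return cv2.inRange(h,(80,100,50),(100,255,255))
E
python3 - <<'E'
from h import *
a=cv2.imread("pics/a.png")[:,:,::-1];b=cv2.imread("pics/b.png")[:,:,::-1]
cs,ct=camera_info("scene"),camera_info("top")
for n,im in(("s",a),("t",b)):
    N,l,st,ce=cv2.connectedComponentsWithStats(teal(np.ascontiguousarray(im)))
    print(n,[(ce[i].round(1),st[i,4]) for i in range(1,N) if st[i,4]>60])
print("knob top",onz(ct,203,231,39),onz(cs,391,258,39))
print("spring",cross(cs,(376,287),ct,(209,199)))
print("tip",cross(cs,(243,200),ct,(313,189)), onz(ct,312,190,160))
for n,p in(("reagent",(193,133,170)),("tray",(207,215,10)),("tl",(183,176,15)),("tr",(238,181,15)),("br",(229,257,15)),("bl",(176,250,15))):print(n,onz(ct,*p))
E
```

```text
s [(array([136.7,   3.4]), np.int32(135)), (array([169.6,   7. ]), np.int32(267)), (array([390.8, 261.4]), np.int32(189)), (array([239. , 286.6]), np.int32(302)), (array([372. , 339.7]), np.int32(89))]
t [(array([202.2, 230.9]), np.int32(94))]
knob top [421.69096338 277.35340769  39.        ] [428.31751445 282.05768209  39.        ]
spring (array([527.92761404, 264.02142681,  33.00935195]), np.float64(10.616287753181492))
tip (array([538.18277462, -78.23177898, 217.55512194]), np.float64(0.5266456535212033)) [542.01583203 -79.11246189 160.        ]
reagent [721.97809765 289.39805823 170.        ]
tray [476.8407195  268.69228652  10.        ]
tl [610.16756524 350.26655771  15.        ]
tr [591.62777002 163.08928225  15.        ]
br [334.57636912 193.37415883  15.        ]
bl [359.38457802 371.52394788  15.        ]
```

```bash
python3 -c "
from h import *
print(delta([551,199,160],1.97))"
```

```text
(array([-450.6, -274.9,   71. ]), array([-0.002,  0.001,  0.825]))
```

play_rows(deltas=[-450,-275,71,0,0,0.825,1,-450,-275,71,0,0,0.825,1,-450,-275,71,0,0,0.825,1,-450,-275,71,0,0,0.825,1,-450,-275,71,0,0,0.825,1,-450,-275,71,0,0,0.825,1,-450,-275,71,0,0,0.825,1,-450,-275,71,0,0,0.825,1,-450,-275,71,0,0,0.825,1,-450,-275,71,0,0,0.825,1])

```text
clock: 1.35
eef_pos: [552.1, 195.8, 159.6]
tool_rot: [-3.141, 0.002, 1.964]
force: [-0.9, 0.0, 0.6]
width: 85.3
gripper_force: 0.0
```

Run:
```python
from h import *
c=camera_info("wrist");im=get_image("wrist");cv2.imwrite("pics/w1.png",im[:,:,::-1]);np.save("w1T",c["T"])
cs=[proj(c,(525,260,34)),proj(c,(423,278,39))];print(cs)
t=[]
for p in cs:
    u,v=p.astype(int);u=min(max(u,60),500);v=min(max(v,60),360)
    t.append(cv2.resize(im[v-60:v+60,u-60:u+60],(400,400),interpolation=cv2.INTER_CUBIC));print(u-60,v-60)
cv2.imwrite("pics/w1c.png",np.hstack(t)[:,:,::-1])
N,l,st,ce=cv2.connectedComponentsWithStats(teal(im));print([(ce[i].round(1),st[i]) for i in range(1,N) if st[i,4]>60])
```

```text
[array([275.79469707, 100.76387035]), array([144.09589861,  13.62862994])]
215 40
84 0
[(array([150.2,  11.9]), array([ 122,    0,   59,   29, 1195], dtype=int32))]
```

View pics/w1c.png

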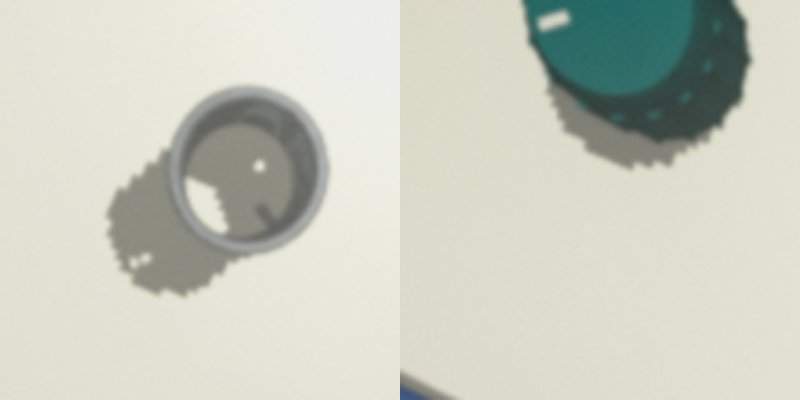

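The left crop shows the spring's top ring centred at wrist pixel ~(290,91). The tang is the dark stub running from crop (258,205) out to (275,230). The right crop shows the knob cut off by the top edge, with one white mark at crop (553,20).

Run:
```python
from h import *
c=camera_info("wrist");im=cv2.imread("pics/w1.png")[:,:,::-1]
f=lambda x,y:(215+(x+.5)*.3-.5,40+(y+.5)*.3-.5)
top=onz(c,*f(250,170),65);print("top",top, "r",np.linalg.norm(onz(c,*f(329,170),65)-top))
b=onz(c,*f(239,178),4.3);print("bottom c",b)
i=onz(c,*f(257,204),4.3);o=onz(c,*f(270,224),4.3)
for p in(i,o):print(p,np.linalg.norm(p-b),np.linalg.norm(p-top*[1,1,0]-[0,0,4.3]))
d=o-i;print("tang angle stub",np.degrees(np.arctan2(d[1],d[0])),"from c",np.degrees(np.arctan2(*(i+o-2*top)[1::-1])))
print("knob edge mark",onz(c,84+ (553-400)*.3,20*.3,39))
```

```text
top [529.23947465 271.33970132  65.        ] r 14.935463091620026
bottom c [528.57471496 271.77183906   4.3       ]
[534.87933218 267.95282323   4.3       ] 7.371097621220252 6.578672832601629
[539.587794   264.90890399   4.3       ] 12.976432001663355 12.183713215231798
tang angle stub -32.881798667019076 from c -31.552357797160774
knob edge mark [411.09361355 281.1943124   39.        ]
```

```bash
python3 -c "
from h import *
print(delta([530,-144,245],1.43))"
```

```text
(array([-307.9, -151.4,  -85.1]), array([-0.001,  0.   ,  0.537]))
```

play_rows(deltas=[0,0,-62,0,0,0.1,1,-60,-30,-85,0,0,0.25,1,-120,-60,-85,0,0,0.4,1,-180,-90,-85,0,0,0.54,1,-240,-120,-85,0,0,0.54,1,-308,-151,-85,0,0,0.54,1,-308,-151,-85,0,0,0.54,1,-308,-151,-85,0,0,0.54,1,-308,-151,-85,0,0,0.54,1])

```text
clock: 2.52
eef_pos: [531.3, -140.1, 245.1]
tool_rot: [-3.141, -0.002, 1.433]
force: [-0.8, 0.8, 0.9]
width: 85.3
gripper_force: 0.0
```

Run:
```python
from h import *
c=camera_info("wrist");im=get_image("wrist");cv2.imwrite("pics/w2.png",im[:,:,::-1])
u,v=proj(c,(539,-79,226)).astype(int);u0=max(u-60,0);v0=max(v-60,0);print(u,v,u0,v0,pose()[0])
cv2.imwrite("pics/w2c.png",cv2.resize(im[v0:v0+120,u0:u0+120],(600,600),interpolation=cv2.INTER_CUBIC)[:,:,::-1])
```

```text
275 116 215 56 [ 531.42455118 -139.91833934  245.03659768]
```

View pics/w2c.png

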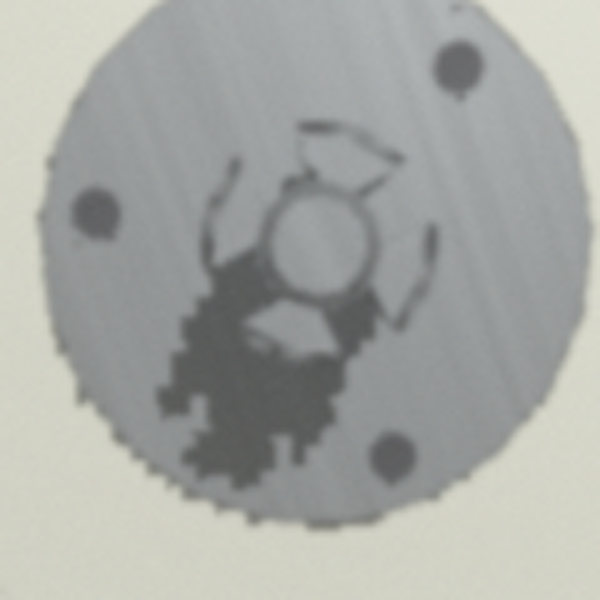

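The flange is in view, with the spindle's core top at crop (320,243). The four splines point to crop (351,148), (222,212), (415,280) and (290,335), and the grooves lie between them.

Run:
```python
from h import *
c=camera_info("wrist")
f=lambda x,y:(215+(x+.5)*.2-.5,56+(y+.5)*.2-.5)
t=onz(c,*f(320,243),226);print("tip",t,"r",np.linalg.norm(onz(c,*f(320,300),226)-t))
F=[onz(c,*f(x,y),160) for x,y in((318,-28),(318,526),(42,230),(592,230))];print("flange",(F[0]+F[1])/2,(F[2]+F[3])/2,np.linalg.norm(F[3]-F[2]),np.linalg.norm(F[1]-F[0]))
im=cv2.imread("pics/w2.png")
for x,y in((300,125),(402,158),(433,230),(400,328),(235,160),(210,265),(351,148),(222,212),(415,280),(290,335)):
    d=onz(c,*f(x,y),223.5)-t;print((x,y),np.hypot(*d[:2]).round(1),np.degrees(np.arctan2(d[1],d[0])).round(1))
hsv=cv2.cvtColor(im,cv2.COLOR_BGR2HSV);print(hsv[100,230],hsv[180,215])
m=(im.astype(int).max(2)-im.min(2)<9)&(im.mean(2)<190);m=m.astype(np.uint8)*255
m=cv2.morphologyEx(m,cv2.MORPH_CLOSE,np.ones((9,9)))
k=max(cv2.findContours(m,0,1)[0],key=cv2.contourArea);e=cv2.fitEllipse(cv2.convexHull(k));print("ell",e,onz(c,*e[0],160))
```

```text
tip [541.1280035  -73.96302532 226.        ] r 4.805271296818879
flange [541.12502679 -75.43282395 160.        ] [541.47503437 -71.9616869  160.        ] 67.04722120892869 65.45641543466284
(300, 125) 10.0 92.0
(402, 158) 10.1 37.1
(433, 230) 10.0 -1.5
(400, 328) 10.2 -53.4
(235, 160) 10.2 128.7
(210, 265) 9.9 -177.1
(351, 148) 8.4 63.4
(222, 212) 9.0 155.0
(415, 280) 9.0 -28.4
(290, 335) 8.3 -116.4
[105   5 111] [ 35  16 210]
ell ((281.1024169921875, 245.1702880859375), (449.9343566894531, 880.6476440429688), 89.81539154052734) [ 530.79234578 -164.85746024  160.        ]
```

```bash
python3 -c "
from h import *
print(delta([529,271.5,120],2.08))"
```

```text
(array([407. , -58.6, 125.8]), array([-0.   , -0.002, -0.647]))
```

play_rows(deltas=[58,-8,-2,0,0,-0.1,1,116,-17,-2,0,0,-0.25,1,174,-25,-2,0,0,-0.4,1,232,-33,10,0,0,-0.55,1,285,-42,40,0,0,-0.647,1,335,-49,70,0,0,-0.647,1,375,-54,100,0,0,-0.647,1,407,-58,126,0,0,-0.647,1,407,-58,126,0,0,-0.647,1,407,-58,126,0,0,-0.647,1])

```text
clock: 3.82
eef_pos: [530.3, 268.9, 119.4]
tool_rot: [-3.141, 0.0, 2.079]
force: [-0.8, -0.9, -0.9]
width: 85.6
gripper_force: 0.0
```

Run:
```python
from h import *
c=camera_info("wrist");im=get_image("wrist");cv2.imwrite("pics/w3.png",im[:,:,::-1])
u,v=proj(c,(529,271.5,65)).astype(int);print(u,v,pose()[0],delta([529,271.5,120],2.08))
g=cv2.cvtColor(im,cv2.COLOR_RGB2GRAY)
print(cv2.HoughCircles(g[v-50:v+50,u-50:u+50],cv2.HOUGH_GRADIENT,1,30,param1=100,param2=15,minRadius=18,maxRadius=34),u-50,v-50)
cv2.imwrite("pics/w3c.png",np.hstack([cv2.resize(im[v-50:v+50,u-50:u+50],(400,400),interpolation=cv2.INTER_CUBIC),cv2.resize(im,(400,400))])[:,:,::-1])
```

```text
276 220 [530.97794028 268.12695733 119.94717662] (array([ 3.9, -0.1, -0.1]), array([ 0.001,  0.001, -0.003]))
[[[50.5 56.5 23.2]]] 226 170
```

View pics/w3c.png

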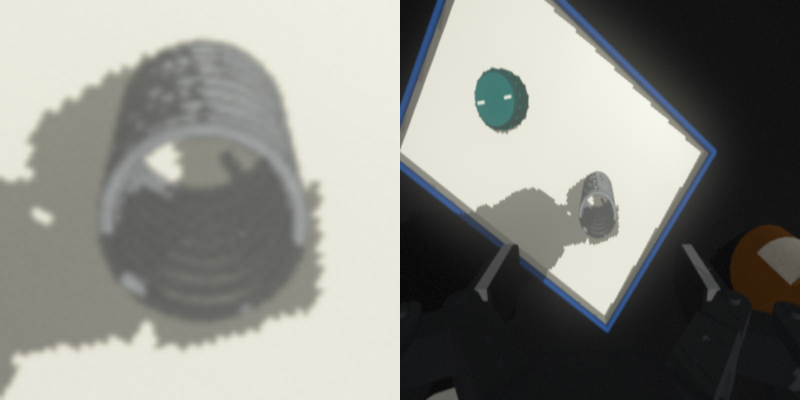

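The spring's top ring is at about (276,226) in the wrist image, a few pixels below the prediction. The knob is clear in the full view, with both white marks visible, and the fingers straddle well.

Run:
```python
from h import *
for i in range(4):
    c=camera_info("wrist");s=read_state();im=get_image("wrist")
    u,v=proj(c,(529,271.5,65)).astype(int);g=cv2.cvtColor(im,cv2.COLOR_RGB2GRAY)
    h=cv2.HoughCircles(g[v-50:v+50,u-50:u+50],cv2.HOUGH_GRADIENT,1,30,param1=100,param2=15,minRadius=18,maxRadius=34)[0][0]
    print(s["clock"],s["eef_pos"].round(2),h,onz(c,h[0]+u-50,h[1]+v-50,65).round(1))
cv2.imwrite("pics/w4.png",im[:,:,::-1])
# knob: top face = brighter teal; marks white inside
N,l,st,ce=cv2.connectedComponentsWithStats(teal(im));k=1+np.argmax(st[1:,4]);x,y,w,hh,_=st[k];print("knob",ce[k],st[k])
roi=im[y:y+hh,x:x+w].astype(int);m=(roi.min(2)>120).astype(np.uint8)
N,l,st,ce=cv2.connectedComponentsWithStats(m)
M=[]
for i in range(1,N):
    if 4<st[i,4]<60:
        p=onz(c,ce[i][0]+x,ce[i][1]+y,39);print(ce[i]+[x,y],st[i,4],p)
```

```text
3.875 [530.98 268.13 119.95] [50.5 54.5 25.4] [530.4 269.3  65. ]
3.925 [531.32 267.73 120.2 ] [50.5 53.5 26.4] [529.8 269.6  65. ]
3.975 [531.52 267.58 120.31] [50.5 57.5 23.2] [530.8 267.9  65. ]
4.025 [531.54 267.56 120.29] [50.5 54.5 26.6] [530.  269.5  65. ]
knob [131.43458371 100.83348582] [ 105   73   54   57 2186]
[156.6  73.7] 10 [429.18025562 307.76459037  39.        ]
[149.14  98.76] 50 [431.03677237 292.6385324   39.        ]
[111.87755102 104.75510204] 49 [412.84772067 278.67788523  39.        ]
```

play_rows(deltas=[3,0,45,0,0,0,1,3,0,80,0,0,0,1,3,0,96,0,0,0,1,3,0,96,0,0,0,1,3,0,96,0,0,0,1,3,0,96,0,0,0,1])

```text
clock: 4.82
eef_pos: [530.4, 271.4, 24.7]
tool_rot: [3.139, -0.0, 2.077]
force: [-0.2, 0.4, 0.9]
width: 85.3
gripper_force: 0.0
```

Run:
```python
from h import *
c=camera_info("wrist");s=read_state();im=get_image("wrist");print(s["eef_pos"],s["force"],delta([529.7,270.3,24],2.08))
cv2.imwrite("pics/w5.png",im[:,:,::-1])
```

```text
[530.41596468 271.44570857  24.66969579] [-0.17772542  0.40682529  0.94684325] (array([-0.7, -1. ,  0.5]), array([ 0.002, -0.   , -0.003]))
```

View pics/w5.png

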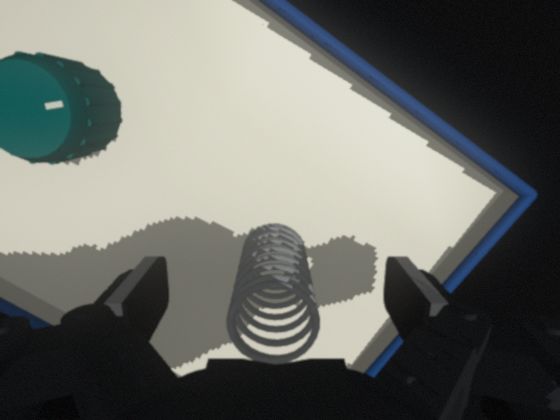

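The spring sits between the open fingers, with its top ring centred at about (274,314). The finger midline is at u≈276, so I close on it.

play_rows(deltas=[0,0,0,0,0,0,0,0,0,0,0,0,0,0,0,0,0,0,0,0,0,0,0,0,0,0,0,0,0,0,0,0,0,0,0])

```text
clock: 5.5
eef_pos: [529.4, 271.0, 23.3]
tool_rot: [-3.142, -0.0, 2.077]
force: [-0.0, -0.2, -0.1]
width: 28.4
gripper_force: 59.0
```

Run:
```python
from h import *
c=camera_info("wrist");s=read_state();im=get_image("wrist");print(s["eef_pos"],s["width"],s["force"],s["gripper_force"])
print(onz(c,274,314,65))
cv2.imwrite("pics/w6.png",im[:,:,::-1])
```

```text
[529.42556124 271.03140783  23.27760956] 28.381583943791828 [-0.01530903 -0.18477047 -0.1438656 ] 58.960224838228896
[527.39729999 272.83074614  65.        ]
```

```bash
python3 -c "
from h import *
print(delta([541,-74,270],1.40))"
```

```text
(array([-307.4, -157.1, -246.7]), array([-0.   , -0.   ,  0.677]))
```

play_rows(deltas=[0,0,-50,0,0,0,0,0,0,-110,0,0,0,0,-10,-5,-165,0,0,0.1,0,-40,-20,-210,0,0,0.25,0,-85,-43,-247,0,0,0.4,0,-140,-71,-247,0,0,0.55,0,-195,-100,-247,0,0,0.677,0,-250,-128,-247,0,0,0.677,0,-307,-157,-247,0,0,0.677,0,-307,-157,-247,0,0,0.677,0])

```text
clock: 6.8
eef_pos: [540.0, -80.8, 270.7]
tool_rot: [3.141, 0.004, 1.389]
force: [-0.2, 0.5, 0.0]
width: 28.6
gripper_force: 59.4
```

play_rows(deltas=[0,0,0,0,0,0,0,0,0,0,0,0,0,0,0,0,0,0,0,0,0])

```text
clock: 7.18
eef_pos: [541.0, -72.0, 270.2]
tool_rot: [-3.141, -0.0, 1.402]
force: [-0.6, -0.2, -0.6]
width: 28.2
gripper_force: 59.4
```

Run:
```python
from h import *
c=camera_info("wrist");s=read_state();im=get_image("wrist");print(s["eef_pos"],s["width"],s["force"],s["torque"],delta([541,-74,270],1.40))
cv2.imwrite("pics/w7.png",im[:,:,::-1])
a=get_image("scene");cc=camera_info("scene");u,v=proj(cc,(541,-74,240)).astype(int);print(u,v)
cv2.imwrite("pics/w7c.png",np.hstack([cv2.resize(im[150:420,140:410],(400,400)),cv2.resize(a[v-50:v+50,u-50:u+50],(400,400),interpolation=cv2.INTER_CUBIC)])[:,:,::-1])
```

```text
[541.04767696 -71.98052141 270.15355331] 28.162630961937978 [-0.58044817 -0.20070134 -0.62584148] [-0.00308723 -0.05782736 -0.01391085] (array([-1.7,  0.3,  0.2]), array([-0.   , -0.   ,  0.002]))
243 194
```

View pics/w7c.png

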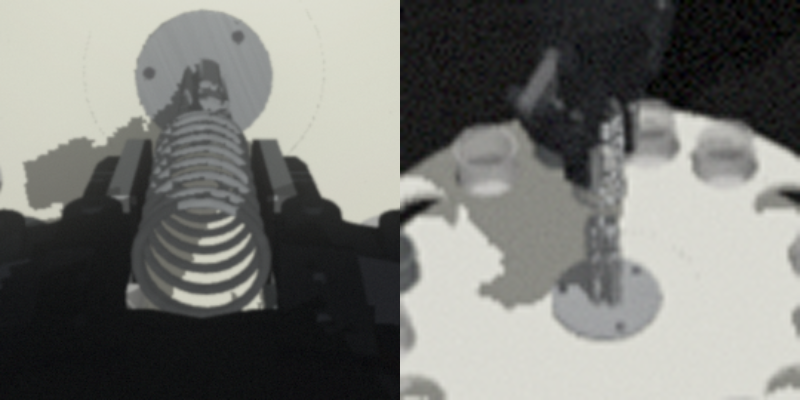

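The spring is held upright above the spindle, laterally in line with it: ring centre at u≈203 in the crop, spindle at u≈207. The ring's near edge is at crop v≈316.

Run:
```python
from h import *
c=camera_info("wrist");s=read_state();e,r=pose(s)
f=lambda x,y:(140+x*.675,150+y*.675)
for n,p in (("near outer",(203,316)),("left outer",(132,255)),("right outer",(272,255))):
    print(n,r.inv().apply(onz(c,*f(*p),e[2]+41.3)-e).round(1))
F=[onz(c,*f(x,y),160) for x,y in((204,11),(136,75),(272,75))];print("flange",[x.round(1) for x in F])
for x in F: print(r.inv().apply(x-e).round(1))
```

```text
near outer [-16.4  -0.3 -41.3]
left outer [ -0.9 -15.7 -41.3]
right outer [ -1.   14.6 -41.3]
flange [array([546.8, -42. , 160. ]), array([508.7, -67.4, 160. ]), array([574.4, -78.7, 160. ])]
[ 31.    0.6 110.2]
[ -0.3 -32.7 110.2]
[ -0.4  34.  110.2]
```

play_rows(deltas=[-1.4,1,8,0,0,0,0,-1.4,1,16,0,0,0,0,-1.4,1,22,0,0,0,0,-1.4,1,25,0,0,0,0,-1.4,1,28,0,0,0,0,-1.4,1,30,0,0,0,0,-1.4,1,30,0,0,0,0])

```text
clock: 8.15
eef_pos: [542.1, -75.0, 240.7]
tool_rot: [3.141, -0.001, 1.4]
force: [-0.9, 0.4, 3.6]
width: 28.7
gripper_force: 59.8
```

Run:
```python
from h import *
c=camera_info("wrist");s=read_state();e,r=pose(s);print(e,s["force"],s["torque"])
im=get_image("wrist")
cv2.imwrite("pics/w8c.png",cv2.resize(im[150:420,140:410],(600,600),interpolation=cv2.INTER_CUBIC)[:,:,::-1])
```

```text
[542.11337036 -74.98871942 240.73441459] [-0.8804935   0.43974443  3.62952509] [0.25894488 0.04479247 0.01029729]
```

play_rows(deltas=[0,0,0,0,0,0.05,0,0,0,0,0,0,0.1,0,0,0,0,0,0,0.1,0])

```text
clock: 8.57
eef_pos: [541.7, -74.7, 240.5]
tool_rot: [-3.142, -0.0, 1.301]
force: [-0.9, 1.2, 3.3]
width: 28.4
gripper_force: 59.8
```

Run:
```python
from h import *
s=read_state();e,r=pose(s);print(e,s["force"],s["torque"],s["tool_rot"])
```

```text
[541.73824035 -74.72754203 240.48285571] [-0.88715975  1.1851436   3.33559267] [0.39225282 0.13539091 0.05548399] [-3.14157033e+00 -4.99481079e-04  1.30063636e+00]
```

play_rows(deltas=[0,0,0,0,0,-0.1,0,0,0,0,0,0,-0.2,0,0,0,0,0,0,-0.2,0])

```text
clock: 8.95
eef_pos: [542.3, -74.4, 240.5]
tool_rot: [3.14, -0.001, 1.5]
force: [1.0, 2.8, 2.2]
width: 28.3
gripper_force: 59.6
```

Run:
```python
from h import *
s=read_state();e,r=pose(s);print(e,s["force"],s["torque"],s["tool_rot"])
```

```text
[542.27396353 -74.40920587 240.47115882] [0.95723742 2.83827208 2.24147682] [ 0.74047524 -0.18752997 -0.00385983] [ 3.14045871e+00 -1.28629323e-03  1.49996420e+00]
```

View pics/w8c.png

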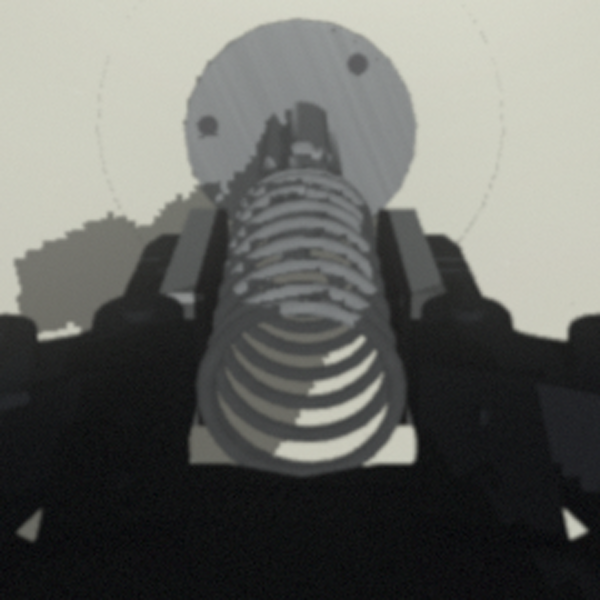

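The spindle is inside the lower coils and the ring is centred at crop u≈302. The sideways force points to +y, so the spring sits a little too far to -y. I return the twist and ease it to +y.

play_rows(deltas=[0.8,0,0,0,0,0.05,0,1.5,0,0,0,0,0.1,0,1.5,0,0,0,0,0.1,0,1.5,0,0,0,0,0.1,0])

```text
clock: 9.45
eef_pos: [541.6, -73.6, 240.0]
tool_rot: [-3.141, 0.0, 1.4]
force: [-0.0, 0.6, -0.3]
width: 28.6
gripper_force: 59.5
```

Run:
```python
from h import *
s=read_state();e,r=pose(s);print(e,s["force"],s["torque"],s["tool_rot"])
```

```text
[541.63882962 -73.62812271 240.00770433] [-0.00651119  0.64693435 -0.25590363] [ 0.44249598 -0.17092053 -0.01482241] [-3.14107966e+00  1.50690325e-04  1.40006588e+00]
```

play_rows(deltas=[0.3,0,2,0,0,0,0,0.3,0,4,0,0,0,0,0.3,0,5,0,0,0,0])

```text
clock: 9.82
eef_pos: [541.8, -73.4, 235.1]
tool_rot: [-3.141, 0.0, 1.4]
force: [0.1, 2.0, 1.4]
width: 28.3
gripper_force: 59.5
```

play_rows(deltas=[0,0,2,0,0,0,0,0,0,4,0,0,0,0,0,0,5,0,0,0,0])

```text
clock: 10.2
eef_pos: [541.8, -73.4, 230.1]
tool_rot: [-3.141, 0.0, 1.4]
force: [0.8, 1.4, 0.6]
width: 28.3
gripper_force: 59.5
```

play_rows(deltas=[0.5,0,2,0,0,0,0,0.5,0,4,0,0,0,0,0.5,0,5,0,0,0,0,0.5,0,5,0,0,0,0])

```text
clock: 10.7
eef_pos: [541.8, -73.0, 225.2]
tool_rot: [-3.141, 0.0, 1.4]
force: [-0.6, 0.4, -0.6]
width: 28.8
gripper_force: 59.4
```

play_rows(deltas=[0,0,2,0,0,0,0,0,0,4,0,0,0,0,0,0,5,0,0,0,0,0,0,5,0,0,0,0])

```text
clock: 11.2
eef_pos: [541.9, -72.9, 220.2]
tool_rot: [-3.141, 0.0, 1.4]
force: [-0.3, -0.1, -0.2]
width: 28.5
gripper_force: 59.4
```

play_rows(deltas=[0,0,2,0,0,0,0,0,0,4,0,0,0,0,0,0,6,0,0,0,0,0,0,6,0,0,0,0])

```text
clock: 11.7
eef_pos: [541.8, -72.8, 214.1]
tool_rot: [-3.141, 0.0, 1.4]
force: [0.6, 0.5, -0.6]
width: 28.4
gripper_force: 59.4
```

play_rows(deltas=[0,0,3,0,0,0,0,0,0,6,0,0,0,0,0,0,8,0,0,0,0,0,0,8,0,0,0,0])

```text
clock: 12.2
eef_pos: [541.8, -72.9, 206.1]
tool_rot: [-3.141, 0.0, 1.4]
force: [-0.5, -0.6, -0.8]
width: 28.5
gripper_force: 59.4
```

play_rows(deltas=[0,0,3,0,0,0,0,0,0,6,0,0,0,0,0,0,8,0,0,0,0,0,0,8,0,0,0,0])

```text
clock: 12.7
eef_pos: [541.8, -72.9, 198.1]
tool_rot: [-3.141, 0.0, 1.4]
force: [0.4, 0.1, -1.0]
width: 28.4
gripper_force: 59.4
```

Foot is now at about 178, so 18 mm remain.

play_rows(deltas=[0,0,3,0,0,0,0,0,0,6,0,0,0,0,0,0,8,0,0,0,0,0,0,8,0,0,0,0])

```text
clock: 13.2
eef_pos: [541.8, -72.9, 190.1]
tool_rot: [-3.141, 0.0, 1.4]
force: [0.5, 0.3, 0.3]
width: 28.6
gripper_force: 59.4
```

play_rows(deltas=[0,0,3,0,0,0,0,0,0,6,0,0,0,0,0,0,8,0,0,0,0,0,0,8,0,0,0,0])

```text
clock: 13.7
eef_pos: [541.8, -72.9, 182.1]
tool_rot: [-3.141, 0.0, 1.4]
force: [0.5, -0.2, -0.6]
width: 28.3
gripper_force: 59.4
```

play_rows(deltas=[0,0,2,0,0,0,0,0,0,3,0,0,0,0,0,0,3,0,0,0,0])

```text
clock: 14.08
eef_pos: [542.1, -72.9, 179.5]
tool_rot: [3.141, -0.0, 1.4]
force: [-0.5, 0.1, 1.8]
width: 28.3
gripper_force: 59.6
```

play_rows(deltas=[0,0,-0.6,0,0,0,0,0,0,-0.6,0,0,0,0.7,0,0,-0.6,0,0,0,1,0,0,-0.6,0,0,0,1,0,0,-0.6,0,0,0,1,0,0,-20,0,0,0,1,0,0,-70,0,0,0,1,0,0,-110,0,0,0,1,-10,0,-110,0,0,0,1,-10,0,-110,0,0,0,1])

```text
clock: 15.32
eef_pos: [539.4, -83.6, 288.8]
tool_rot: [-3.141, 0.0, 1.398]
force: [0.4, -0.7, -0.0]
width: 85.3
gripper_force: 0.0
```

Run:
```python
from h import *
s=read_state();e,r=pose(s);print(e,s["force"],s["width"],delta([538,-135,260],1.43),delta([421.9,284,130],2.0))
```

```text
[539.44617816 -83.57282633 288.7640003 ] [ 0.40869293 -0.67931114 -0.01507188] 85.31789542826014 (array([-50.9,   7.4,  28.8]), array([-0.001,  0.   , -0.032])) (array([ 342. , -178.8,  158.8]), array([-0.001,  0.   , -0.602]))
```

play_rows(deltas=[-53,6,24,0,0,0,1,-53,6,24,0,0,0,1,-53,6,24,0,0,0,1])

```text
clock: 15.7
eef_pos: [536.4, -135.5, 264.0]
tool_rot: [-3.139, -0.001, 1.399]
force: [-0.2, 1.0, -0.2]
width: 85.3
gripper_force: 0.0
```

Run:
```python
from h import *
c=camera_info("wrist");im=get_image("wrist");cv2.imwrite("pics/w9.png",im[:,:,::-1]);print(pose()[0])
u,v=proj(c,(541.5,-73.3,222)).astype(int);u0=u-50;v0=max(v-50,0);print(u,v,u0,v0)
w=cv2.resize(im[v0:v0+100,u0:u0+100],(400,400),interpolation=cv2.INTER_CUBIC)
s=get_image("scene");cs=camera_info("scene");u,v=proj(cs,(541.5,-73.3,195)).astype(int)
cv2.imwrite("pics/w9c.png",np.hstack([w,cv2.resize(s[v-40:v+40,u-40:u+40],(400,400),interpolation=cv2.INTER_CUBIC)])[:,:,::-1])
```

```text
[ 536.91225949 -134.88364007  264.39960795]
266 113 216 63
```

View pics/w9c.png

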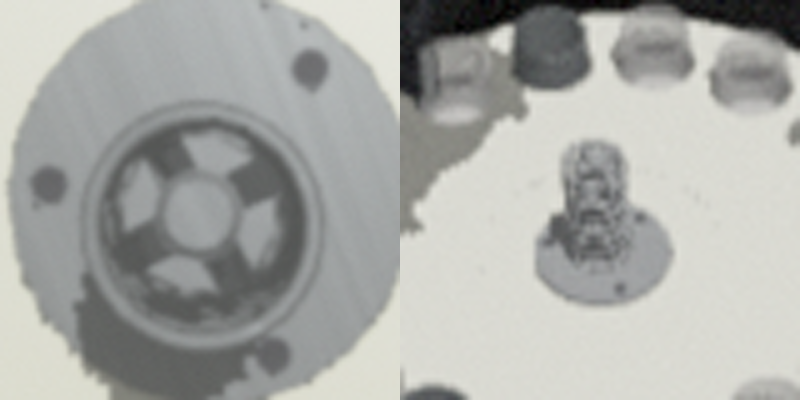

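The spring stands home on the flange, concentric with the spindle. The core top is at crop (199,216), and the dark grooves point to (258,180), (172,158), (148,250) and (226,268).

Run:
```python
from h import *
c=camera_info("wrist")
f=lambda x,y:(216+(x+.5)*.25-.5,63+(y+.5)*.25-.5)
t=onz(c,*f(199,216),226);print("tip",t)
for p in((258,180),(172,158),(148,250),(226,268)):
    d=onz(c,*f(*p),224)-t;print(np.hypot(*d[:2]).round(1),(np.degrees(np.arctan2(d[1],d[0]))%90).round(1))
print("ring",onz(c,*f(203,224),222))
print(delta([421.9,284,130],2.0))
```

```text
tip [541.70946539 -73.64619655 226.        ]
8.4 20.7
7.6 16.0
7.7 23.1
7.2 17.4
ring [541.89727657 -74.77384    222.        ]
(array([ 393.1, -184.1,  135.3]), array([-0.001, -0.001, -0.599]))
```

Run:
```python
from h import *
print(delta([460,232,110],2.19))
```

```text
(array([ 348.3, -137.8,  155.2]), array([-0.001, -0.001, -0.789]))
```

play_rows(deltas=[50,-20,-5,0,0,-0.15,1,100,-40,-5,0,0,-0.3,1,150,-60,-5,0,0,-0.45,1,200,-80,15,0,0,-0.6,1,245,-97,50,0,0,-0.7,1,285,-113,90,0,0,-0.79,1,320,-127,125,0,0,-0.79,1,348,-138,155,0,0,-0.79,1,348,-138,155,0,0,-0.79,1,348,-138,155,0,0,-0.79,1])

```text
clock: 17.05
eef_pos: [460.7, 230.4, 110.8]
tool_rot: [3.141, 0.001, 2.19]
force: [0.6, 0.9, -0.2]
width: 85.7
gripper_force: 0.0
```

play_rows(deltas=[0,0,0,0,0,0,1,0,0,0,0,0,0,1])

```text
clock: 17.3
eef_pos: [461.1, 229.8, 111.2]
tool_rot: [3.14, 0.0, 2.188]
force: [-0.5, 0.2, 1.0]
width: 85.7
gripper_force: 0.0
```

Run:
```python
from h import *
c=camera_info("wrist");im=get_image("wrist");cv2.imwrite("pics/w10.png",im[:,:,::-1]);print(pose()[0])
N,l,st,ce=cv2.connectedComponentsWithStats(teal(im));k=1+np.argmax(st[1:,4]);x,y,w,hh,_=st[k];print("knob",st[k],onz(c,*ce[k],39))
hsv=cv2.cvtColor(im,cv2.COLOR_RGB2HSV);m=((l==k)&(hsv[:,:,2]>85)).astype(np.uint8)
m=cv2.morphologyEx(m,cv2.MORPH_OPEN,np.ones((3,3)));q=max(cv2.findContours(m,0,1)[0],key=cv2.contourArea);(ex,ey),ax,_=cv2.fitEllipse(cv2.convexHull(q));print("face",ex,ey,ax,onz(c,ex,ey,39))
wm=(im[y:y+hh,x:x+w].min(2)>120).astype(np.uint8);N,l,st,ce=cv2.connectedComponentsWithStats(wm)
P=[onz(c,*(ce[i]+[x,y]),39) for i in range(1,N) if 15<st[i,4]<150 and 0<st[i,0] and st[i,0]+st[i,2]<w];print(P)
if len(P)==2:
    d=P[0]-P[1];print("mid",(P[0]+P[1])/2,np.linalg.norm(d),"ang",np.degrees(np.arctan2(d[1],d[0]))%180)
```

```text
[461.02129139 229.90950408 111.04136069]
knob [ 249   73   56   59 2382] [421.93524077 285.90433576  39.        ]
face 276.9114990234375 102.08892059326172 (55.81452178955078, 57.8846321105957) [421.97243523 285.92873634  39.        ]
[array([431.16809708, 292.52491187,  39.        ]), array([412.91233417, 278.6151949 ,  39.        ])]
mid [422.04021562 285.57005339  39.        ] 22.951102492359848 ang 37.305068808672765
```

Run:
```python
from h import *
print(delta([422,285.7,65],2.19))
```

```text
(array([68.1,  0.4, 46. ]), array([ 0.001,  0.   , -0.002]))
```

play_rows(deltas=[40,0,20,0,0,0,1,68,0.4,46,0,0,0,1,68,0.4,46,0,0,0,1,68,0.4,46,0,0,0,1,68,0.4,46,0,0,0,1])

```text
clock: 17.98
eef_pos: [422.7, 285.1, 65.2]
tool_rot: [3.14, 0.001, 2.188]
force: [-0.4, 1.0, -0.2]
width: 85.6
gripper_force: 0.0
```

Run:
```python
from h import *
c=camera_info("wrist");im=get_image("wrist");cv2.imwrite("pics/w11.png",im[:,:,::-1]);print(pose()[0],delta([422,285.7,8],2.19))
N,l,st,ce=cv2.connectedComponentsWithStats(teal(im));k=1+np.argmax(st[1:,4]);x,y,w,hh,_=st[k];print(st[k])
wm=(im[y:y+hh,x:x+w].min(2)>120).astype(np.uint8);N,l,st,ce=cv2.connectedComponentsWithStats(wm)
print([(onz(c,*(ce[i]+[x,y]),39),st[i]) for i in range(1,N) if 15<st[i,4]<400])
```

```text
[422.54180365 285.20006219  65.10743719] (array([ 0.8, -0.2, 57.1]), array([ 0.002,  0.001, -0.002]))
[ 244  210   65   29 1232]
[]
```

play_rows(deltas=[0.4,-0.2,25,0,0,0,1,0.4,-0.2,48,0,0,0,1,0.4,-0.2,57,0,0,0,1,0.4,-0.2,57,0,0,0,1,0.4,-0.2,57,0,0,0,0,0.4,-0.2,57,0,0,0,0,0.4,-0.2,57,0,0,0,0,0.4,-0.2,57,0,0,0,0,0.4,-0.2,57,0,0,0,0,0.4,-0.2,57,0,0,0,0])

```text
clock: 19.27
eef_pos: [421.2, 286.5, 8.2]
tool_rot: [3.14, -0.0, 2.19]
force: [-0.8, -0.0, 6.7]
width: 38.1
gripper_force: 59.9
```

Run:
```python
from h import *
s=read_state();print(pose()[0],s["force"],s["width"],delta([541.6,-73.7,258],1.876))
```

```text
[421.22437398 286.54367686   8.23697874] [-0.76345336 -0.02817626  6.65044957] 38.09695107795029 (array([-363.2, -110.7, -250. ]), array([ 0.001, -0.   ,  0.314]))
```

play_rows(deltas=[0,0,-50,0,0,0,0,0,0,-110,0,0,0,0,-10,-3,-170,0,0,0.1,0,-40,-12,-220,0,0,0.2,0,-85,-26,-250,0,0,0.314,0,-143,-44,-250,0,0,0.314,0,-200,-61,-250,0,0,0.314,0,-258,-79,-250,0,0,0.314,0,-315,-96,-250,0,0,0.314,0,-362,-111,-250,0,0,0.314,0])

```text
clock: 20.52
eef_pos: [540.6, -75.4, 257.5]
tool_rot: [3.141, 0.0, 1.875]
force: [1.0, 0.8, -0.5]
width: 38.3
gripper_force: 60.7
```

play_rows(deltas=[0,0,0,0,0,0,0,0,0,0,0,0,0,0,0,0,0,0,0,0,0,0,0,0,0,0,0,0])

```text
clock: 21.02
eef_pos: [540.4, -71.5, 257.3]
tool_rot: [3.142, -0.001, 1.878]
force: [-1.2, -0.1, -1.6]
width: 38.1
gripper_force: 60.6
```

Run:
```python
from h import *
c=camera_info("wrist");s=read_state();e,r=pose(s);im=get_image("wrist");cv2.imwrite("pics/w12.png",im[:,:,::-1]);print(e,s["force"],s["torque"],s["width"],delta([541.3,-72.65,258],1.876))
N,l,st,ce=cv2.connectedComponentsWithStats(teal(im));k=1+np.argmax(st[1:,4]);x,y,w,hh,_=st[k];print(st[k])
wm=(im[y:y+hh,x:x+w].min(2)>110).astype(np.uint8);N,l,st,ce=cv2.connectedComponentsWithStats(wm)
for i in range(1,N):
    if 15<st[i,4]<800:
        p=onz(c,*(ce[i]+[x,y]),e[2]+31);print(ce[i]+[x,y],st[i],p,r.inv().apply(p-e))
cv2.imwrite("pics/w12c.png",cv2.resize(im[100:420,120:440],(600,600))[:,:,::-1])
```

```text
[540.35612991 -71.49232657 257.33635281] [-1.1567198  -0.08023695 -1.57303956] [ 0.0502793   0.02330913 -0.02463907] 38.10143995581257 (array([-1.1,  0.6, -0.7]), array([ 0.   , -0.   ,  0.002]))
[ 224  223  104  123 9274]
[229.69076305 235.14056225] [  0   0  15  25 249] [517.87433198 -52.35232019 288.33635281] [ 25.06391481 -15.63516092 -30.98569024]
[315.91187739 232.96551724] [ 70   0  34  32 522] [544.66491686 -43.08812135 288.33635281] [ 25.78891389  12.70271455 -30.98285787]
[309.18181818 305.27272727] [78 81 14  3 33] [551.18032418 -68.92198819 288.33635281] [ -0.80546848  11.09717585 -30.99957628]
[242.57142857 307.78571429] [12 84 14  3 28] [529.38799974 -76.84126007 288.33635281] [ -1.76071009 -12.06977861 -31.00211789]
[234.96743295 335.25287356] [  0  92  40  31 522] [529.8654876  -88.20238076 288.33635281] [-12.7338865  -15.05179253 -31.00921095]
[316.12854442 335.00189036] [ 64  92  40  31 529] [557.38027513 -79.39283351 288.33635281] [-12.66132926  13.83880084 -31.006739  ]
```

View pics/w12c.png

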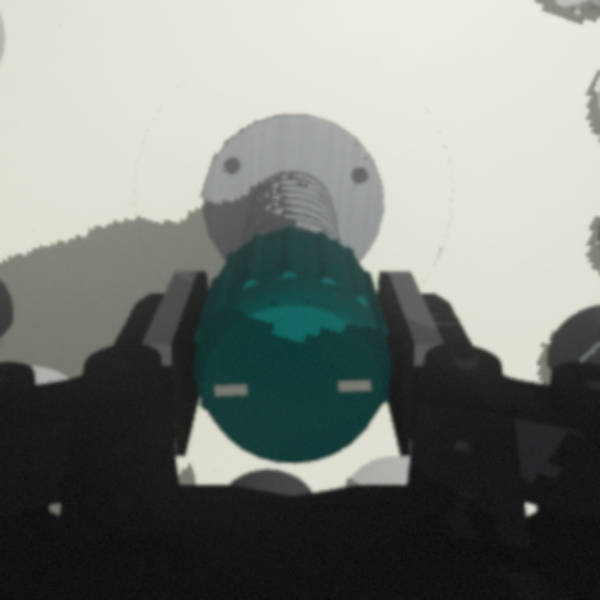

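The knob is held level above the spindle, with its marks at crop (231,390) and (354,386). Measured in world coordinates they lie at 20.0°, against 19.3° for the groove. The knob axis needs a shift of about (-1.1, +1.0) mm in the tool axes.

play_rows(deltas=[-1.1,1,10,0,0,0,0,-1.1,1,20,0,0,0,0,-1.1,1,26,0,0,0,0,-1.1,1,28,0,0,0,0,-1.1,1,29.5,0,0,0,0,-1.1,1,29.5,0,0,0,0])

```text
clock: 21.82
eef_pos: [541.8, -73.8, 227.9]
tool_rot: [3.141, 0.0, 1.876]
force: [0.1, 0.4, -0.6]
width: 38.2
gripper_force: 60.6
```

play_rows(deltas=[0.8,0,1,0,0,0,0,0.8,0,2,0,0,0,0,0.8,0,3,0,0,0,0,0.8,0,3,0,0,0,0])

```text
clock: 22.32
eef_pos: [541.6, -72.9, 224.8]
tool_rot: [3.141, -0.0, 1.876]
force: [0.4, 1.4, 0.4]
width: 38.0
gripper_force: 60.7
```

play_rows(deltas=[0,0,1,0,0,0,0,0,0,2,0,0,0,0,0,0,3,0,0,0,0,0,0,3,0,0,0,0])

```text
clock: 22.82
eef_pos: [541.6, -73.0, 221.8]
tool_rot: [3.141, 0.0, 1.876]
force: [0.2, 0.7, 0.9]
width: 38.6
gripper_force: 60.7
```

play_rows(deltas=[0,0,1.5,0,0,0,0,0,0,3,0,0,0,0,0,0,4.5,0,0,0,0,0,0,6,0,0,0,0,0,0,6,0,0,0,0])

```text
clock: 23.45
eef_pos: [541.7, -73.0, 215.9]
tool_rot: [3.141, 0.0, 1.876]
force: [0.8, -0.1, 3.9]
width: 37.9
gripper_force: 61.0
```

play_rows(deltas=[0,0,1.5,0,0,0,0,0,0,3,0,0,0,0,0,0,4.5,0,0,0,0,0,0,5,0,0,0,0,0,0,5,0,0,0,0])

```text
clock: 24.08
eef_pos: [541.7, -73.0, 211.0]
tool_rot: [3.141, 0.0, 1.876]
force: [-0.5, 0.8, 6.4]
width: 37.8
gripper_force: 61.2
```

play_rows(deltas=[0,0,1,0,0,0,0,0,0,2,0,0,0,0,0,0,2.7,0,0,0,0,0,0,2.7,0,0,0,0])

```text
clock: 24.58
eef_pos: [541.7, -73.0, 208.4]
tool_rot: [3.141, 0.0, 1.876]
force: [-0.9, 0.3, 8.5]
width: 38.3
gripper_force: 61.4
```

play_rows(deltas=[0,0,0.5,0,0,0,0,0,0,0.8,0,0,0,0,0,0,0.8,0,0,0,0])

```text
clock: 24.95
eef_pos: [541.8, -73.0, 208.2]
tool_rot: [3.141, 0.0, 1.876]
force: [-2.3, 1.8, 10.5]
width: 38.1
gripper_force: 61.8
```

play_rows(deltas=[0,0,0,0,0,0.12,0,0,0,0,0,0,0.24,0,0,0,0,0,0,0.36,0,0,0,0,0,0,0.36,0])

```text
clock: 25.45
eef_pos: [542.6, -73.4, 208.2]
tool_rot: [3.139, 0.001, 1.515]
force: [-0.1, 0.4, 9.5]
width: 38.3
gripper_force: 61.8
```

Run:
```python
from h import *
s=read_state();print(pose()[0],s["force"],s["torque"],s["tool_rot"],s["qpos"])
```

```text
[542.64028193 -73.40730892 208.21047904] [-0.10048612  0.36231748  9.45480152] [-0.00824471 -0.03760019  0.08142679] [3.13893079e+00 7.62913443e-04 1.51503659e+00] [-0.24025148  0.5527438   0.49200308  1.84373209 -0.34317921  0.82701957
  0.36861637]
```

Turning freely, so I continue toward the stop.

play_rows(deltas=[0,0,0,0,0,0.12,0,0,0,0,0,0,0.24,0,0,0,0,0,0,0.36,0,0,0,0,0,0,0.44,0,0,0,0,0,0,0.44,0])

```text
clock: 26.08
eef_pos: [542.9, -73.6, 208.2]
tool_rot: [3.138, -0.0, 1.075]
force: [0.7, -0.2, 8.5]
width: 38.4
gripper_force: 61.7
```

Run:
```python
from h import *
s=read_state();print(pose()[0],s["force"],s["torque"],s["tool_rot"])
```

```text
[542.92204065 -73.59154261 208.21849515] [ 0.74647109 -0.17985395  8.47456836] [-0.03382215 -0.15195971  0.06686991] [ 3.13821018e+00 -3.88151867e-04  1.07530785e+00]
```

play_rows(deltas=[0,0,0,0,0,0.05,0,0,0,0,0,0,0.08,0,0,0,0,0,0,0.08,0])

```text
clock: 26.45
eef_pos: [542.9, -73.6, 208.2]
tool_rot: [3.138, -0.001, 0.996]
force: [-0.1, 0.3, 8.1]
width: 38.3
gripper_force: 61.6
```

Run:
```python
from h import *
s=read_state();print(pose()[0],s["force"],s["torque"],s["tool_rot"])
```

```text
[542.93181571 -73.57086378 208.22436025] [-0.08576082  0.33315926  8.12912696] [ 0.01447538 -0.20641729  0.08301343] [ 3.13830201e+00 -8.83566219e-04  9.95719985e-01]
```

play_rows(deltas=[0,0,-1.5,0,0,0,0,0,0,-3,0,0,0,0,0,0,-4.2,0,0,0,0,0,0,-4.2,0,0,0,0])

```text
clock: 26.95
eef_pos: [542.7, -73.4, 212.1]
tool_rot: [3.139, -0.001, 0.996]
force: [1.1, -0.0, 5.5]
width: 38.3
gripper_force: 61.3
```

Run:
```python
from h import *
c=camera_info("wrist");s=read_state();e,r=pose(s);im=get_image("wrist");cv2.imwrite("pics/w13.png",im[:,:,::-1]);print(e,s["force"],s["torque"])
for i,(u,v) in enumerate(((309,305),(242,308))): pass
N,l,st,ce=cv2.connectedComponentsWithStats(teal(im));k=1+np.argmax(st[1:,4]);x,y,w,hh,_=st[k]
wm=(im[y:y+hh,x:x+w].min(2)>100).astype(np.uint8);N,l,st,ce=cv2.connectedComponentsWithStats(wm)
for i in range(1,N):
    if 15<st[i,4]<150: print(ce[i]+[x,y],st[i],onz(c,*(ce[i]+[x,y]),e[2]+31))
```

```text
[542.72175484 -73.41751738 212.08428282] [ 1.14693497 -0.031708    5.52828632] [-0.06447784 -0.33876325  0.05393246]
```

play_rows(deltas=[0,0,-0.5,0,0,0,0,0,0,-1,0,0,0,0,0,0,-1,0,0,0,0])

```text
clock: 27.38
eef_pos: [542.5, -73.4, 212.5]
tool_rot: [3.139, -0.0, 0.996]
force: [4.6, -1.1, -0.4]
width: 38.5
gripper_force: 60.8
```

play_rows(deltas=[0,0,0.6,0,0,0,0,0,0,0.6,0,0,0,0.7,0,0,0.6,0,0,0,1,0,0,0.6,0,0,0,1,0,0,0.6,0,0,0,1,0,0,-15,0,0,0,1,0,0,-60,0,0,0,1,-50,0,-80,0,0,0,1,-65,0,-80,0,0,0,1,-65,0,-80,0,0,0,1])

```text
clock: 28.62
eef_pos: [505.7, -128.2, 293.2]
tool_rot: [3.141, -0.001, 0.993]
force: [0.4, 0.4, -0.4]
width: 85.2
gripper_force: 0.0
```

Run:
```python
from h import *
c=camera_info("wrist");s=read_state();e,r=pose(s);im=get_image("wrist");cv2.imwrite("pics/w14.png",im[:,:,::-1]);print(e,s["force"],s["width"])
N,l,st,ce=cv2.connectedComponentsWithStats(teal(im));k=1+np.argmax(st[1:,4]);x,y,w,hh,_=st[k];print(st[k],onz(c,*ce[k],243))
wm=(im[y:y+hh,x:x+w].min(2)>110).astype(np.uint8);N,l,st,ce=cv2.connectedComponentsWithStats(wm)
P=[]
for i in range(1,N):
    if 12<st[i,4]<200 and 0<st[i,0] and st[i,0]+st[i,2]<w:
        P.append(onz(c,*(ce[i]+[x,y]),243));print(ce[i]+[x,y],st[i])
if len(P)==2:
    d=P[0]-P[1];print("mid",(P[0]+P[1])/2,np.linalg.norm(d),np.degrees(np.arctan2(d[1],d[0]))%180)
im=get_image("scene");cs=camera_info("scene");N,l,st,ce=cv2.connectedComponentsWithStats(teal(im));u=proj(cs,(541.6,-73.7,225));print(u,[ (ce[i],st[i]) for i in range(1,N) if np.hypot(*(ce[i]-u))<40 and st[i,4]>30],proj(cs,(541.6,-73.7,240)))
```

```text
[ 505.72481738 -128.20889142  293.17672048] [ 0.36352889  0.35664165 -0.37993851] 85.1990414385618
[ 245   76   64   66 3101] [540.68005169 -73.99909514 243.        ]
[298.94202899 107.92753623] [48 29 13  7 69]
[254.  110.5] [ 3 32 13  6 74]
mid [540.35013217 -74.34036884 243.        ] 23.345858932236737 150.01325870739794
[243.90469523 199.2793591 ] [(array([242.972, 199.656]), array([236, 190,  15,  20, 250], dtype=int32))] [243.63082803 194.77894792]
```

Knob released and stayed down: its marks have turned 49–50° clockwise, and the scene view puts its mid-height where the locked position should be. The arm is clear.

```bash
python3 -c "
from cell import *
print(finish_job())"
```

```text
the job is handed in; nothing more can be done
None
```

I handed the job in at about 29 s: the spring stands fully home on the hub flange, and the teal knob is pressed down, turned about 50° clockwise and staying locked by itself. The arm stands clear, and the bottles and beaker were left alone.

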